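# Seat a honey jar in the jar brace, unscrew its tight lid and hold it above the mouth

### The arm

A 6-joint arm with a two-finger parallel gripper is mounted at the origin on a cart in front of the work surface, level with it; the furniture and walls round the work are solid. World frame = base frame: x ahead of the robot, y to its left, z up, the work surface at z = 0. Lengths are in m, angles in degrees, forces in N, time in s.
With the tool pointing down it reaches from about 0.275 to 0.825 m from the base axis. Payload 5.2 kg.
Tool frame: the origin (TCP) lies midway between the tips of the shut fingers; the grasp point (between the pads) lies 19 mm behind it; z points along the fingers, y is the line along which they close (so a half turn about z gives the same grasp; the last joint's range is limited). The gripper opens to 93 mm and grips with 3 to 60 N. Pads are 15 mm wide; open, the fingers measure 128 mm over their backs; the gripper's body (75 mm by 188 mm) begins 65 mm behind the grasp point.
Start: joints at [53.354, 14.817, 87.949, -0, 77.235, -11.62], TCP at [0.233, 0.498, 0.219] pointing down, gripper open.
Joint ranges: [-179.93, 179.93], [-52.35, 119.4], [10.71, 147.94], [-69.91, 249.91], [12.55, 155.21], [-178.61, 178.61]. Speed limits (degrees/s): [147.25, 147.25, 180, 180, 180, 180].

### API

Orientations are given as [roll, pitch, yaw] about the fixed x, y, z axes, in that order (R = Rz(yaw) Ry(pitch) Rx(roll)).
In Python, from workcell import ctrl, eyes, close_job gives the robot as it stands.
- The arm moves only by the tool arm_command, never from a script. Its argument "steps" is a list of rows, each an object with "hand": the opening, from -1 (shut) to 1 (fully open); "xyz": the shift along the tool's x, y, z scaled (see below), a list of three; "twist": the turn about the tool's z scaled (see below). A call has exactly 5 rows; each row is the pose to reach, as a shift and turn from the pose commanded when the call began, along the tool's axes at that moment, turning the shorter way round; what a row does not reach only later rows make up. The controller multiplies each number of a shift by 0.4 m and each number of a turn by pi rad. A row lasts 1/10 s, in which the tool goes at most 50 mm and 8.59 degrees, less where a joint would pass 70% of its speed; a pose out of reach is approached as far as the arm can. A call with a number of a shift or a turn outside -1 to 1 is refused whole. A call with a gripper value outside its range is refused whole. The fingers move at their own pace and stop on an object; "force" is the grip in N (left out, the last holds). Time passes only in rows, so rows that repeat a pose let the fingers close, or fill a call up. It gives the time, the measured TCP pose, the force, the opening and the grip force at its end, in the units of the state.
- ctrl.observe(): the state, without advancing time (a new reading comes with each control period).
- eyes.camera(name): name is "side" or "top"; returns a dict with "color" (420x560x3 uint8, red, green, blue), "vertical_fov" (degrees; the focal length in pixels is half the picture's height over the tangent of half this angle, whatever the lens; pixels are square), "cx", "cy" (the principal point, pixels), "extrinsics" (4x4, takes a point from camera to world coordinates). Camera axes: x right, y down, z forward; pixel columns grow to the right and rows downward; lengths in m; the calibration is good to about 2 mm. A picture is of the moment at which its call begins. There is no depth.
- close_job(): hands the job in; it is judged then, once.
Trained networks look in a picture, given as the dict that the camera call returned (one of the last four; its "shot" number tells which), for a name from the list of things; names that differ only in an ending like _2 or _b are one class to them, and where a whole thing is asked for, a point or a joint stands for the part that bears it (a point fixed in the world has none). Each returns a list of dicts, best first, with "confidence" (0 to 1); they miss things now and then, are a little off and sometimes report something else, mostly with a low value. They report only what shows in the picture. A call takes as long as a camera call. They do not tell look-alikes from the thing itself.
- eyes.spot_in(picture, name): "xyz" ([x, y, z] in m, in the coordinates of the camera as it stood for that picture, good to about 4 mm: the middle of the surface that is visible of it).
The state is a dict: "time_s": time; "joints": joint angles; "joint_velocities": joint speeds; "joint_torque": joint torques, N m; "position": TCP position; "tcp_rot": TCP orientation; "ft_force": force on the tool from outside, world axes, zero at the start; "torque": the same for the moment, N m; "finger_gap": finger opening in m; "grip_force": force on a finger pad.
Only numpy, scipy, OpenCV 4.12 (cv2) and the standard library are available. Lean on these libraries where they do the work, as an engineer would, in place of code of your own. Each camera call takes 0.05 s, during which the arm holds its last target. There are 200 camera calls.

### The job

Open the hexagonal honey jar one-handed: keeping it upright, set it with its lid on fully down into the hexagonal jar brace, so that it cannot turn. Then unscrew the tight gold lid (anticlockwise, about a third of a turn) until the thread lets go, lift it straight off and hold it level, a couple of centimetres above the jar's mouth, so that drips fall back in. Finish while still holding the lid there, the jar still seated in the brace and the other things on the worktop left alone.

Things in the scene. Friction and masses are not known exactly. Their poses are not given: they have to be found in the camera images.
- honey_hex_jar: Hexagonal glass honey jar (amber, cream labels), loose, about 0.5 kg: body 62 mm across its flats (72 mm across corners), 62 mm tall; above it a round neck 45 mm wide, rim at 87 mm; 94 mm tall with its lid on. Origin: centre of its underside, z up. The x axis points at a corner of the hexagon (one every 60 degrees). If not braced it spins along with the lid.
- jar_rim (a point): Centre of the jar's rim, 87 mm above its underside, axes as the jar's. Three thread ridges round the neck hold the lid's lugs. The lid lets go when its yaw relative to the jar (0 +- 0.25 rad when closed) reaches about 2.05 rad: 1.8 to 2.4 rad of turning in all, as the jar first takes up 0.1 rad of play in the brace. Before that it cannot be pulled off.
- jar_lid: Round gold screw lid, 63 mm wide, 23 mm tall, ribbed side, screwed tight on the jar. Origin: centre of the lower edge of its skirt (71 mm above the jar's underside when closed), z up. Opens anticlockwise seen from above. The first 0.8 rad are stiff (up to 0.8 N m: grip with 30 N or more), then it turns easily. Let go midway, it stays where it is and can be gripped afresh.
- lid_edge (a point): Centre of the lower edge of the lid's skirt (the lid's origin), axes as the lid's; 16 mm below the rim when closed. Unscrewing, it stays level until its yaw relative to the jar is about 0.4 rad, then climbs 5 mm per rad, some 8 mm before the thread lets go.
- jar_brace: Jar brace, fixed to the worktop: light-grey round foot 113 mm wide, 12 mm tall, with a hexagonal cup lined in black, 48 mm tall, 83 mm across its outer flats. The well is 65 mm across flats (1.5 mm play each side of the jar), flaring to 74 mm over its top 12 mm. Origin: on its axis at the worktop, z up; x points at a corner of the well: the jar fits at this yaw + any multiple of 60 degrees.
- brace_floor (a point): Centre of the well's floor, 12 mm above the worktop, 36 mm below the cup's top; axes as the brace's. The jar's origin lies here when seated; the closed lid then spans heights of 83 to 106 mm above the worktop. Mind the store shelf over the back of the worktop: front edge at x = 0.60, underside 457 mm above the worktop.
- mug: Bystander, loose: white mug, 83x115x86 mm. Origin: centre of its underside.
- tea_carton: Bystander, loose: low carton, 55x104x82 mm. Origin: centre of its underside.
- jam_jar: Bystander, loose: round jam jar with a green lid, 65 mm wide, 94 mm tall. Origin: centre of its underside.
- salt_tube: Bystander, loose: salt tube, 80 mm wide, 142 mm tall. Origin: centre of its underside.
- flat_tin: Bystander, loose: flat tin, 86 mm wide, 40 mm tall. Origin: centre of its underside.
- paddle: Bystander, loose: wooden rice paddle lying on the board at the back, 311x61x15 mm. Origin: centre of its underside.
Mind the look-alikes: they are no part of the job. Several things have the shape of the jar_lid; the one meant has the colours described above.

How it is judged (in metres and radians):
On the way, in this order (a step that is already met when the one before it is completed fails the run):
1. the jar stands seated in the brace (within 3 mm of the well's floor, upright), its lid still screwed on (z of honey_hex_jar in the frame of brace_floor below 0.003 m and horizontal distance between honey_hex_jar and brace_floor below 0.006 m and angle between honey_hex_jar's own z axis and vertical below 0.06 rad and z of lid_edge in the frame of jar_rim below -0.0135 m and linear speed of honey_hex_jar below 0.02 m/s), for 0.2 s.
2. the lid has come off the thread (its edge more than 3 mm above the rim) while the jar stays seated in the brace (z of honey_hex_jar in the frame of brace_floor below 0.003 m and horizontal distance between honey_hex_jar and brace_floor below 0.006 m and angle between honey_hex_jar's own z axis and vertical below 0.06 rad and z of lid_edge in the frame of jar_rim above 0.003 m), for 0.1 s.
At the end, for the whole second after the job is handed in: The fingers hold the lid still and level (10 degrees), its edge 5 to 45 mm above the jar's rim and within 15 mm of the jar's axis, touching neither jar nor brace; the jar stands upright in the brace, within 3 mm of the well's floor and 6 mm of its centre (z of honey_hex_jar in the frame of brace_floor below 0.003 m and horizontal distance between honey_hex_jar and brace_floor below 0.006 m and angle between honey_hex_jar's own z axis and vertical below 0.06 rad and z of lid_edge in the frame of jar_rim between 0.005 and 0.045 m and horizontal distance between lid_edge and jar_rim below 0.015 m and angle between jar_lid's own z axis and vertical below 0.17 rad and linear speed of jar_lid below 0.03 m/s and contact force between the fingers and jar_lid above 1 N and contact force between jar_lid and honey_hex_jar below 0.1 N and contact force between jar_lid and jar_brace below 0.1 N); the arm keeps its last pose, push and grip.
It fails at once if the jar is tipped by more than 35 degrees (angle between honey_hex_jar's own z axis and vertical above 0.61 rad).
It fails at once if a bystander is moved by more than 30 mm or knocked over (distance of any of mug, tea_carton, jam_jar, salt_tube, flat_tin, paddle from where it was at the start of the episode above 0.03 m or angle between any of mug, tea_carton, jam_jar, salt_tube, flat_tin, paddle's own z axis and vertical above 0.5 rad).
It also fails if it takes over 70 s, if anything falls off the work surface, if the arm or the gripper's body presses on something with over 40 N, if the wrist force passes 120 N, or if a joint passes its speed limit or range.

## Working session

There is one attempt and no reset: what is moved stays moved. The work goes in short steps, Python scripts to look and compute and a tool call to move; the robot and the scene stay as the last step left them, time stands still between calls to the robot, and variables do not carry over. Pictures are saved under pics/ and viewed, at most 10 in all, crops included, and the job is handed in when it is done.

Besides the shell and the picture viewer there is one more tool, called after ">>>" as name(argument=value, ...), one argument or row to a line, values as JSON. arm_command: Moves the arm, as the interface text tells. Shifts and turns lie within -1 to 1; 1 stands for 0.4 m of shift or pi rad of turn. Its arguments: {"type":"object","properties":{"steps":{"type":"array","items":{"type":"object","properties":{"hand":{"type":"number"},"xyz":{"type":"array","items":{"type":"number","minimum":-1,"maximum":1}},"twist":{"type":"number","minimum":-1,"maximum":1}}}},"force":{"type":"number"}},"required":["steps"]}

```bash
mkdir -p pics; cat > h.py <<'E'
import numpy as np, cv2
from workcell import ctrl, eyes, close_job
def K(p):
    h,w=p["color"].shape[:2]; f=h/2/np.tan(np.radians(p["vertical_fov"]/2)); return f,p["cx"],p["cy"]
def ray(p,u,v,z):
    f,cx,cy=K(p); T=np.array(p["extrinsics"]); d=T[:3,:3]@[(u-cx)/f,(v-cy)/f,1]; o=T[:3,3]
    return o+d*(z-o[2])/d[2]
def proj(p,X):
    f,cx,cy=K(p); T=np.array(p["extrinsics"]); q=(np.array(X)-T[:3,3])@T[:3,:3]; return f*q[...,0]/q[...,2]+cx, f*q[...,1]/q[...,2]+cy
def world(p,x): T=np.array(p["extrinsics"]); return T[:3,:3]@x+T[:3,3]
def save(p,n,crop=None,s=1):
    im=p["color"][...,::-1]
    if crop: a,b,c,d=crop; im=im[b:d,a:c]
    cv2.imwrite("pics/"+n,cv2.resize(im,None,fx=s,fy=s,interpolation=cv2.INTER_CUBIC))
E
python3 - <<'E'
from h import *
t=eyes.camera("top"); s=eyes.camera("side")
cv2.imwrite("pics/both.png",cv2.resize(np.hstack([t["color"],s["color"]])[...,::-1],(800,300)))
save(t,"top.png",None,1.4);save(s,"side.png",None,1.4)
for nm,p in(("top",t),("side",s)):
    print(nm,K(p),np.round(p["extrinsics"],3).tolist())
    for n in ["honey_hex_jar","jar_lid","jar_brace","mug","tea_carton","jam_jar","salt_tube","flat_tin","paddle"]:
        for r in eyes.spot_in(p,n)[:4]:
            w=world(p,r["xyz"]); u=proj(p,w); print(n,round(r["confidence"],2),np.round(w,3),np.round(u))
print(ctrl.observe())
E
```

```text
top (np.float64(429.27765156567534), 274.01950524307756, 209.50415600321435) [[-0.141, -0.969, 0.2, 0.343], [-0.99, 0.139, -0.026, 0.021], [-0.003, -0.202, -0.979, 1.43], [0.0, 0.0, 0.0, 1.0]]
honey_hex_jar 0.21 [ 0.661 -0.441  0.093] [403. 178.]
jar_lid 0.77 [0.504 0.152 0.092] [226. 252.]
jar_lid 0.59 [0.5   0.266 0.025] [194. 260.]
jar_lid 0.58 [0.494 0.038 0.024] [264. 252.]
jar_brace 0.56 [ 0.511 -0.229  0.012] [342. 236.]
mug 0.87 [ 0.692 -0.317  0.048] [360. 178.]
tea_carton 0.52 [ 0.703 -0.221  0.047] [332. 179.]
jam_jar 0.65 [ 0.663 -0.442  0.097] [403. 177.]
jam_jar 0.33 [ 0.51  -0.225  0.012] [341. 237.]
salt_tube 0.75 [0.572 0.43  0.143] [130. 241.]
salt_tube 0.29 [0.509 0.155 0.098] [225. 250.]
flat_tin 0.73 [ 0.511 -0.405  0.039] [396. 227.]
paddle 0.72 [0.698 0.366 0.031] [158. 205.]
side (np.float64(453.27644992054115), 276.18446728487544, 208.65682294451733) [[0.698, -0.309, 0.646, -0.35], [-0.716, -0.301, 0.63, -0.964], [0.0, -0.902, -0.431, 0.742], [0.0, 0.0, 0.0, 1.0]]
honey_hex_jar 0.66 [0.48  0.133 0.042] [215. 222.]
jar_lid 0.66 [0.498 0.147 0.097] [216. 204.]

[... 514 characters left out ...]
4. 227.]
{'time_s': 1.0, 'joints': array([ 5.33541459e+01,  1.48167506e+01,  8.79493216e+01,  9.80598771e-04,
        7.72344423e+01, -1.16207079e+01]), 'joint_velocities': array([ 0.01764997,  0.05211171,  0.03572204, -0.01735424, -0.05862616,
       -0.02199095]), 'joint_torque': array([-4.76564455e-04, -4.37211514e+01, -2.84309220e+01,  7.20652705e-02,
        3.13112244e-02,  1.86871574e-05]), 'position': array([0.23264453, 0.49837913, 0.21865005]), 'tcp_rot': array([-1.79999689e+02, -1.04038361e-03,  1.54974637e+02]), 'ft_force': array([ 0.65047475, -0.08895142, -1.31774776]), 'torque': array([-0.01746224, -0.02093498, -0.01388185]), 'grip_force': 0.0, 'finger_gap': 0.09302907913209994}
```

View pics/top.png

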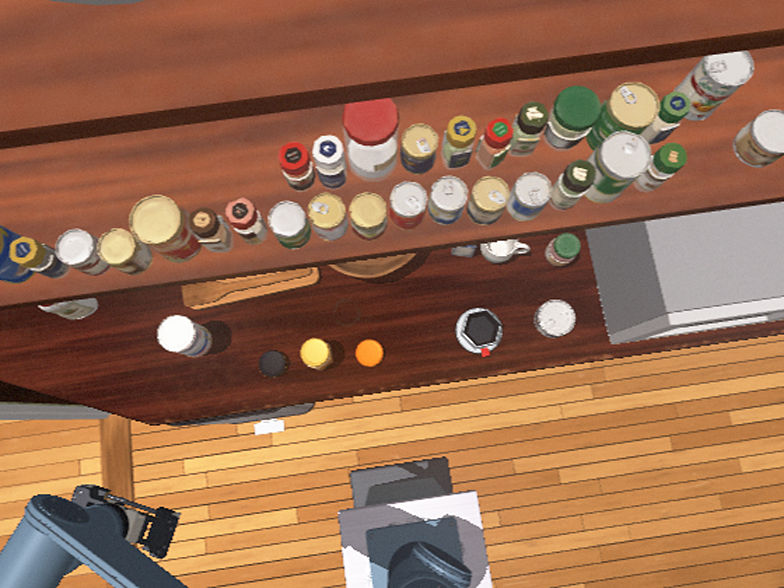

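View pics/side.png

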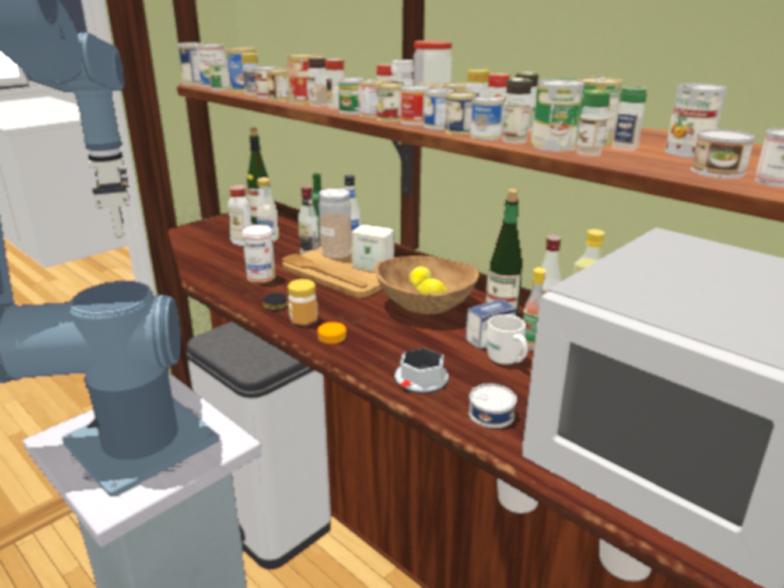

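Both views show the scene. Possible lids in the top view are gold on the amber jar (226,252), black lying loose (194,260) and orange lying loose (264,252). The green jam jar is at (403,177). By the description I choose the gold one on the hexagonal jar. The brace is at (342,236), with a red mark on its foot. I'll check this in one close crop.

```bash
python3 - <<'E'
from h import *
t=eyes.camera("top"); s=eyes.camera("side")
def c(p,u,v,r=26): return cv2.resize(p["color"][v-r:v+r,u-r:u+r,::-1],(390,290*390//290),interpolation=cv2.INTER_CUBIC)
row=lambda a,b:np.hstack([a,b])
im=np.vstack([row(c(t,226,252),c(t,342,236)),row(c(s,215,216),c(s,300,265))])
cv2.imwrite("pics/crop.png",cv2.resize(im,(600,600)))
np.save("t.npy",t["color"]);np.save("s.npy",s["color"])
E
```

```text
(no output)
```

View pics/crop.png

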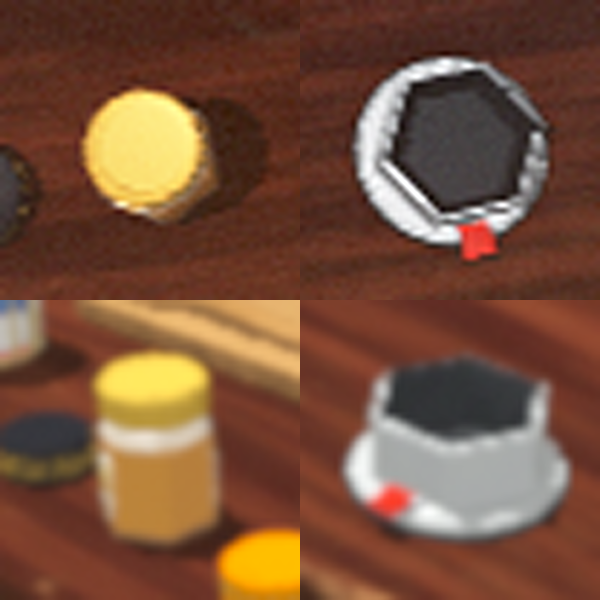

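```bash
cat > fit.py <<'E'
from h import *
from scipy.optimize import minimize
S=6
def mask(p,crop,f):
    a,b,c,d=crop; im=cv2.resize(p["color"][b:d,a:c],None,fx=S,fy=S,interpolation=cv2.INTER_CUBIC)
    m=f(cv2.GaussianBlur(im,(5,5),0).astype(int)).astype(np.uint8)
    n,l,st,ce=cv2.connectedComponentsWithStats(m); cen=np.array(m.shape)[::-1]/2
    k=1+np.argmax(st[1:,4]); m=(l==k).astype(np.uint8)
    cs,_=cv2.findContours(m,cv2.RETR_EXTERNAL,cv2.CHAIN_APPROX_NONE); return cv2.drawContours(m,cs,-1,1,-1)
def hexa(x,y,yaw,af,z):
    a=yaw+np.arange(6)*np.pi/3; R=af/np.sqrt(3); return np.c_[x+R*np.cos(a),y+R*np.sin(a),0*a+z]
def circ(x,y,r,z):
    a=np.arange(48)*np.pi/24; return np.c_[x+r*np.cos(a),y+r*np.sin(a),0*a+z]
def fill(p,crop,parts,shape):
    im=np.zeros(shape,np.uint8)
    for X in parts:
        u,v=proj(p,X); q=np.c_[(u-crop[0]+.5)*S-.5,(v-crop[1]+.5)*S-.5].astype(np.float32)
        cv2.fillConvexPoly(im,np.round(cv2.convexHull(q)[:,0]*16).astype(np.int32),1,shift=4)
    return im
def jarparts(x,y,yaw,z=0): return [np.r_[hexa(x,y,yaw,.062,z),hexa(x,y,yaw,.062,z+.062)],np.r_[circ(x,y,.0225,z+.06),circ(x,y,.0225,z+.08)],np.r_[circ(x,y,.0315,z+.071),circ(x,y,.0315,z+.094)]]
def iou(a,b): return (a&b).sum()/(a|b).sum()
E
python3 - <<'E'
from fit import *
t=eyes.camera("top"); s=eyes.camera("side")
# brace
c=(322,216,362,256)
mb=mask(t,c,lambda i:(i.max(2)<75)&(i[...,0]-i[...,2]<22))
best=[]
for y in range(0,60,4):
    r=minimize(lambda q:-iou(mb,fill(t,c,[hexa(q[0],q[1],np.radians(y+q[2]),.074,.048)],mb.shape)),[.507,-.23,0],method="Nelder-Mead",options=dict(initial_simplex=[[.507,-.23,-2],[.513,-.23,0],[.507,-.224,0],[.507,-.23,3]],xatol=1e-4,fatol=1e-5))
    best.append((-r.fun,*np.round(r.x[:2],4),round((y+r.x[2])%60,1)))
print(sorted(best)[::-1][:5], [np.round(ray(t,341.9,235.5,.048),3)])
red=t["color"].astype(int); m=(red[...,0]>180)&(red[...,1]<80); v,u=np.nonzero(m); print("red",ray(t,u.mean(),v.mean(),.012))
# jar
ct=(206,232,246,272); cs=(192,185,240,247)
f=lambda i:(i[...,0]>125)&(i[...,1]>70)
def fs(i): return f(i)
mt=mask(t,ct,f); ms=mask(s,cs,fs)
cv2.imwrite("pics/m.png",np.hstack([np.vstack([mt*255,mb*255]),cv2.resize(ms*255,(372,480))]))
for w in (0,1):
  best=[]
  for y in range(0,60,5):
    def g(q):
        P=jarparts(q[0],q[1],np.radians(y+q[2])); Ps=jarparts(q[0]+q[3],q[1]+q[4],np.radians(y+q[2]))
        return -iou(ms,fill(s,cs,Ps,ms.shape))-w*iou(mt,fill(t,ct,P,mt.shape))+50*(q[3]**2+q[4]**2)
    x0=np.array([.49,.145,0,0,0]); 
    r=minimize(g,x0,method="Nelder-Mead",options=dict(initial_simplex=np.vstack([x0,x0+np.diag([.006,.006,3,.003,.003])]),maxiter=400))
    best.append((round(-r.fun,4),*np.round(r.x[:2],4),round((y+r.x[2])%60,1),*np.round(r.x[3:],4)))
  for b in sorted(best)[::-1]: print(w,[float(k) for k in b])
E
```

```text
[(np.float64(0.9660603100964473), np.float64(0.5138), np.float64(-0.2282), np.float64(34.6)), (np.float64(0.9660603100964473), np.float64(0.5138), np.float64(-0.2282), np.float64(34.6)), (np.float64(0.9659992674887071), np.float64(0.5138), np.float64(-0.2283), np.float64(34.6)), (np.float64(0.9659319860797363), np.float64(0.5137), np.float64(-0.2283), np.float64(34.7)), (np.float64(0.965875099200293), np.float64(0.5137), np.float64(-0.2283), np.float64(34.6))] [array([ 0.509, -0.222,  0.048])]
red [ 1.02739123 -0.06478919  0.012     ]
0 [0.4962, 0.5113, 0.1695, 20.4, 0.0, 0.0001]
0 [0.4961, 0.5113, 0.1695, 21.3, -0.0001, 0.0]
0 [0.496, 0.5117, 0.1674, 21.2, -0.0003, 0.0022]
0 [0.496, 0.5104, 0.1693, 22.4, 0.0012, 0.0007]
0 [0.4959, 0.514, 0.1681, 21.2, -0.0027, 0.0016]
0 [0.4958, 0.5114, 0.1695, 17.9, -0.0005, -0.0003]
0 [0.4956, 0.5096, 0.1702, 17.4, 0.0013, -0.0007]
0 [0.4955, 0.5112, 0.1664, 24.7, 0.0002, 0.0032]
0 [0.4955, 0.509, 0.1686, 24.6, 0.0024, 0.0012]
0 [0.4954, 0.5129, 0.1668, 25.4, -0.0018, 0.0026]
0 [0.4938, 0.5129, 0.1699, 13.4, -0.0026, -0.0006]
0 [0.492, 0.5148, 0.1652, 30.2, -0.0026, 0.0054]
1 [1.4143, 0.5089, 0.1597, 15.2, 0.0021, 0.0095]
1 [1.4132, 0.5091, 0.1599, 7.4, -0.0006, 0.0063]
1 [1.4076, 0.5086, 0.1595, 23.6, 0.0032, 0.0108]
1 [1.3928, 0.5089, 0.1598, 10.9, -0.005, -0.0014]
1 [1.3911, 0.5091, 0.1591, 37.4, -0.001, 0.0057]
1 [1.3911, 0.5088, 0.1595, 34.6, -0.0019, 0.0033]
1 [1.3904, 0.5089, 0.1599, 8.3, -0.0056, -0.0017]
1 [1.3893, 0.5092, 0.1591, 21.8, -0.0053, -0.0001]
1 [1.3865, 0.5087, 0.1597, 25.4, -0.0046, -0.0009]
1 [1.3795, 0.5088, 0.1605, 3.5, -0.0047, -0.0023]
1 [1.3753, 0.5086, 0.1597, 44.5, -0.0015, 0.0015]
1 [1.3737, 0.509, 0.1597, 59.0, -0.0051, -0.0009]
```

View pics/m.png

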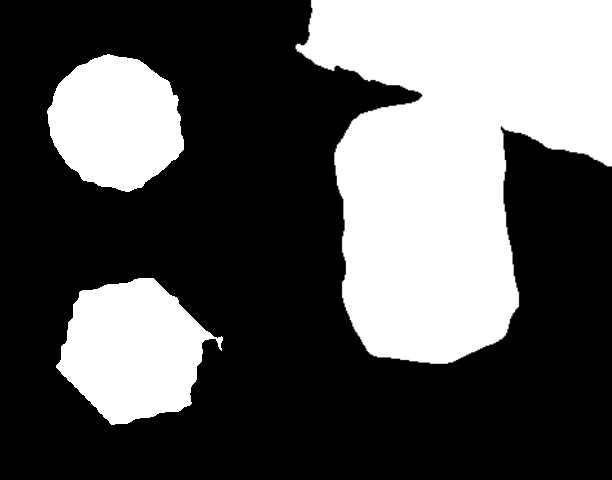

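```bash
cat >> fit.py <<'E'
def hsv(p,u,v): return p["color"][int(v),int(u)]
E
python3 - <<'E'
from fit import *
t=eyes.camera("top"); s=eyes.camera("side")
ct=(206,232,246,272); cs=(196,206,236,247)
for n,p,pts in(("t",t,[(226,252),(233,255),(234,263),(240,262),(228,268),(215,240)]),("s",s,[(215,212),(210,225),(220,225),(225,225),(224,235),(215,245),(230,235),(203,225)])):
    print(n,[(q,hsv(p,*q).tolist()) for q in pts])
f=lambda i:(i[...,1]>62)&(i[...,0]>90)
mt=mask(t,ct,f); ms=mask(s,cs,f)
mg=mask(t,ct,lambda i:(i[...,0]>195)&(i[...,1]>150))
r=minimize(lambda q:-iou(mg,fill(t,ct,[circ(q[0],q[1],.0315,.094)],mg.shape)),[.505,.153],method="Nelder-Mead",options=dict(initial_simplex=[[.505,.153],[.51,.153],[.505,.158]]))
print("lidtop",r.x,r.fun)
for w in (0,1):
  best=[]
  for y in range(0,60,5):
    def g(q):
        P=jarparts(q[0],q[1],np.radians(y+q[2])); Ps=jarparts(q[0]+q[3],q[1]+q[4],np.radians(y+q[2]))
        return -iou(ms,fill(s,cs,Ps,ms.shape))-w*iou(mt,fill(t,ct,P,mt.shape))+500*(q[3]**2+q[4]**2)
    x0=np.array([.505,.153,0,0,0]); 
    r=minimize(g,x0,method="Nelder-Mead",options=dict(initial_simplex=np.vstack([x0,x0+np.diag([.006,.006,3,.003,.003])]),maxiter=400))
    best.append((round(-r.fun,4),*np.round(r.x[:2],4),round((y+r.x[2])%60,1),*np.round(r.x[3:],4)))
  for b in sorted(best)[::-1][:7]: print(w,[float(k) for k in b])
im=cv2.resize(s["color"][190:250,190:240,::-1],None,fx=10,fy=10,interpolation=cv2.INTER_CUBIC)
b=sorted(best)[-1]; im2=im.copy()
for X in (hexa(b[1]+b[4],b[2]+b[5],np.radians(b[3]),.062,0),hexa(b[1]+b[4],b[2]+b[5],np.radians(b[3]),.062,.062)):
    u,v=proj(s,X); cv2.polylines(im2,[np.int32(np.c_[(u-190+.5)*10,(v-190+.5)*10])],True,(255,0,0),1)
# contrast-stretched
lab=cv2.createCLAHE(4,(4,4)).apply(cv2.cvtColor(im,cv2.COLOR_BGR2GRAY))
a=np.hstack([im2[:, :400],cv2.cvtColor(lab,cv2.COLOR_GRAY2BGR)[:, :400]])
cv2.imwrite("pics/j.png",a)
E
```

```text
t [((226, 252), [253, 232, 126]), ((233, 255), [236, 184, 87]), ((234, 263), [59, 36, 16]), ((240, 262), [83, 44, 29]), ((228, 268), [83, 43, 31]), ((215, 240), [95, 45, 33])]
s [((215, 212), [202, 178, 133]), ((210, 225), [188, 133, 61]), ((220, 225), [182, 126, 60]), ((225, 225), [173, 124, 72]), ((224, 235), [111, 53, 39]), ((215, 245), [123, 61, 41]), ((230, 235), [255, 188, 0]), ((203, 225), [110, 54, 40])]
lidtop [0.5061016 0.1576384] -0.9410217243720299
0 [0.8417, 0.5047, 0.1613, 20.7, -0.0, -0.0002]
0 [0.8416, 0.505, 0.161, 20.7, -0.0004, 0.0]
0 [0.8416, 0.5047, 0.1609, 20.8, -0.0001, 0.0001]
0 [0.8415, 0.5053, 0.1607, 20.7, -0.0003, -0.0001]
0 [0.8415, 0.5047, 0.161, 20.5, -0.0, -0.0]
0 [0.8413, 0.5047, 0.1604, 19.6, -0.0001, -0.0002]
0 [0.8413, 0.5046, 0.1607, 18.3, -0.0002, 0.0]
1 [1.7819, 0.5081, 0.1593, 7.4, -0.0019, 0.0018]
1 [1.7817, 0.5081, 0.1595, 7.7, -0.0024, 0.0018]
1 [1.7815, 0.5081, 0.1592, 6.1, -0.0033, 0.0021]
1 [1.7813, 0.5083, 0.1592, 6.0, -0.0025, 0.0011]
1 [1.7811, 0.5081, 0.1592, 7.2, -0.0011, 0.0024]
1 [1.7798, 0.5083, 0.1594, 11.2, -0.0019, 0.0018]
1 [1.7792, 0.5083, 0.1592, 12.3, -0.002, 0.002]
```

View pics/j.png

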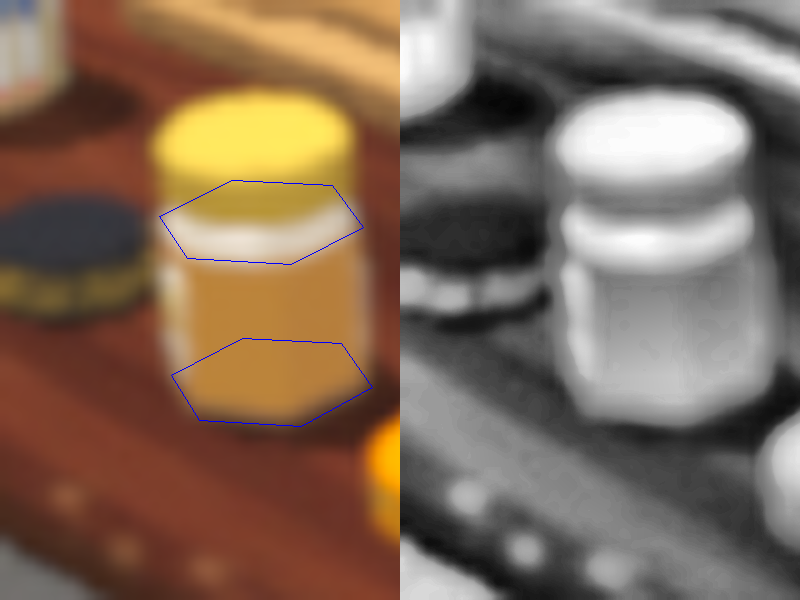

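```bash
python3 - <<'E'
from fit import *
t=eyes.camera("top"); s=eyes.camera("side")
ct=(206,232,246,272); cs=(196,206,236,247)
f=lambda i:(i[...,1]>62)&(i[...,0]>90)
fs=lambda i:(i[...,1]>82)&(i[...,2]>i[...,1]*.25)
mt=mask(t,ct,f); ms=mask(s,cs,fs)
ok=np.ones_like(ms); ok[27*S:,28*S:]=0
x=[]
for ys in np.arange(0,60,3):
    def g(q):
        P=jarparts(q[0],q[1],np.radians(ys)); Ps=jarparts(q[0]+q[2],q[1]+q[3],np.radians(ys))
        return -iou(ms&ok,fill(s,cs,Ps,ms.shape)&ok)-iou(mt,fill(t,ct,P,mt.shape))+500*(q[2]**2+q[3]**2)
    x0=np.array([.506,.157,0,0]); 
    r=minimize(g,x0,method="Nelder-Mead",options=dict(initial_simplex=np.vstack([x0,x0+np.diag([.006,.006,.003,.003])]),maxiter=300))
    q=r.x;Ps=jarparts(q[0]+q[2],q[1]+q[3],np.radians(ys))
    print(ys,round(-r.fun,4),round(iou(ms&ok,fill(s,cs,Ps,ms.shape)&ok),3),np.round(r.x,4))
cb=(322,216,362,256)
# brace outer cup + foot in side view: bright
cs2=(278,240,324,290)
mb=mask(s,cs2,lambda i:(i.min(2)>100)|((i[...,0]>150)&(i[...,1]<90)))
for y in range(0,60,5):
    r=minimize(lambda q:-iou(mb,fill(s,cs2,[np.r_[circ(q[0],q[1],.0565,0),circ(q[0],q[1],.0565,.012)],np.r_[hexa(q[0],q[1],np.radians(y),.083,0.01),hexa(q[0],q[1],np.radians(y),.083,.048)]],mb.shape)),[.512,-.228],method="Nelder-Mead",options=dict(initial_simplex=[[.512,-.228],[.517,-.228],[.512,-.223]]))
    print("brace",y,-round(r.fun,4),np.round(r.x,4))
E
```

```text
0 1.8538 0.891 [ 0.5083  0.1592 -0.0014  0.0027]
3 1.8704 0.906 [ 0.5081  0.1591 -0.0015  0.0034]
6 1.8789 0.922 [ 0.5081  0.1592 -0.0007  0.0046]
9 1.8748 0.923 [ 0.508   0.1595 -0.0021  0.0029]
12 1.8732 0.929 [ 0.5081  0.1594 -0.0023  0.0029]
15 1.8697 0.935 [ 0.508   0.1596 -0.0022  0.0029]
18 1.8674 0.94 [ 0.508   0.1597 -0.0014  0.0037]
21 1.8631 0.939 [ 0.508   0.1594 -0.0015  0.0037]
24 1.8578 0.937 [ 0.5081  0.1594 -0.0018  0.0034]
27 1.8514 0.936 [ 0.5081  0.1596 -0.0015  0.0034]
30 1.8439 0.934 [ 0.5083  0.1595 -0.0015  0.0036]
33 1.8378 0.927 [ 0.5083  0.1595 -0.0018  0.0028]
36 1.8353 0.924 [ 0.5081  0.1594 -0.0013  0.003 ]
39 1.8302 0.915 [ 0.5081  0.1594 -0.0011  0.0026]
42 1.8241 0.905 [ 5.081e-01  1.592e-01 -4.000e-04  2.600e-03]
45 1.8167 0.896 [5.081e-01 1.595e-01 3.000e-04 2.900e-03]
48 1.8086 0.88 [ 5.082e-01  1.593e-01 -1.000e-04  2.100e-03]
51 1.8021 0.869 [5.084e-01 1.592e-01 1.000e-04 3.200e-03]
54 1.8079 0.865 [ 5.086e-01  1.591e-01 -5.000e-04  3.100e-03]
57 1.8331 0.88 [ 0.5084  0.1592 -0.001   0.0031]
brace 0 0.6348 [ 0.5152 -0.2216]
brace 5 0.6343 [ 0.5151 -0.2215]
brace 10 0.6345 [ 0.5149 -0.2213]
brace 15 0.6354 [ 0.515  -0.2212]
brace 20 0.6372 [ 0.5149 -0.2212]
brace 25 0.6386 [ 0.5151 -0.2216]
brace 30 0.6361 [ 0.5145 -0.2217]
brace 35 0.6301 [ 0.5149 -0.2212]
brace 40 0.6254 [ 0.515  -0.2215]
brace 45 0.6277 [ 0.5147 -0.2214]
brace 50 0.6326 [ 0.515  -0.2215]
brace 55 0.6341 [ 0.515  -0.2216]
```

```bash
cat >> h.py <<'E'
def go(x,y,z,yaw):
    o=ctrl.observe(); r=np.radians(o["tcp_rot"]); cR,sR,cP,sP,cY,sY=[f(a) for a in r for f in(np.cos,np.sin)]
    Rz=np.array([[cY,-sY,0],[sY,cY,0],[0,0,1]]);Ry=np.array([[cP,0,sP],[0,1,0],[-sP,0,cP]]);Rx=np.array([[1,0,0],[0,cR,-sR],[0,sR,cR]])
    d=(Rz@Ry@Rx).T@(np.array([x,y,z])-o["position"])
    print("xyz",np.round(d/.4,4).tolist(),"twist",round(-((yaw-o["tcp_rot"][2]+180)%360-180)/180,4))
    print({k:np.round(o[k],3).tolist() for k in("time_s","position","tcp_rot","ft_force","torque","finger_gap","grip_force")})
E
python3 -c "
from h import *
go(.507,.160,.2,71)"
```

```text
xyz [-0.9793, -0.4764, 0.0466] twist 0.4665
{'time_s': 1.4, 'position': [0.233, 0.498, 0.219], 'tcp_rot': [179.999, -0.0, 154.973], 'ft_force': [0.446, -0.774, 0.326], 'torque': [-0.006, 0.007, -0.007], 'finger_gap': 0.093, 'grip_force': 0.0}
```

>>> arm_command(
  steps=[
    {"hand": 1, "xyz": [-0.979, -0.476, 0.047], "twist": 0.467},
    {"hand": 1, "xyz": [-0.979, -0.476, 0.047], "twist": 0.467},
    {"hand": 1, "xyz": [-0.979, -0.476, 0.047], "twist": 0.467},
    {"hand": 1, "xyz": [-0.979, -0.476, 0.047], "twist": 0.467},
    {"hand": 1, "xyz": [-0.979, -0.476, 0.047], "twist": 0.467},
  ],
)

```text
time_s: 1.9
position: [0.3909, 0.3029, 0.208]
tcp_rot: [180.0, -0.0, 111.7]
ft_force: [0.4, 1.3, 1.3]
finger_gap: 0.0931
grip_force: 0.0
```

```bash
python3 -c "
from h import *
go(.507,.160,.2,71)"
```

```text
xyz [-0.4391, 0.1378, 0.0202] twist 0.2259
{'time_s': 1.9, 'position': [0.391, 0.303, 0.208], 'tcp_rot': [179.958, -0.005, 111.67], 'ft_force': [0.446, 1.343, 1.322], 'torque': [-0.073, 0.081, -0.002], 'finger_gap': 0.093, 'grip_force': 0.0}
```

>>> arm_command(
  steps=[
    {"hand": 1, "xyz": [-0.439, 0.138, 0.02], "twist": 0.226},
    {"hand": 1, "xyz": [-0.439, 0.138, 0.02], "twist": 0.226},
    {"hand": 1, "xyz": [-0.439, 0.138, 0.02], "twist": 0.226},
    {"hand": 1, "xyz": [-0.439, 0.138, 0.02], "twist": 0.226},
    {"hand": 1, "xyz": [-0.439, 0.138, 0.02], "twist": 0.226},
  ],
)

```text
time_s: 2.4
position: [0.5098, 0.1584, 0.1995]
tcp_rot: [179.9, 0.1, 70.7]
ft_force: [-1.2, 1.0, 0.3]
finger_gap: 0.0931
grip_force: 0.0
```

```bash
python3 -c "
from h import *
go(.507,.160,.033,71)"
```

```text
xyz [0.0018, -0.0086, 0.4162] twist -0.0016
{'time_s': 2.4, 'position': [0.51, 0.158, 0.199], 'tcp_rot': [179.924, 0.052, 70.713], 'ft_force': [-1.25, 1.001, 0.3], 'torque': [-0.068, 0.146, -0.03], 'finger_gap': 0.093, 'grip_force': 0.0}
```

>>> arm_command(
  steps=[
    {"hand": 1, "xyz": [0.002, -0.007, 0.08], "twist": 0},
    {"hand": 1, "xyz": [0.002, -0.007, 0.16], "twist": 0},
    {"hand": 1, "xyz": [0.002, -0.007, 0.25], "twist": 0},
    {"hand": 1, "xyz": [0.002, -0.007, 0.33], "twist": 0},
    {"hand": 1, "xyz": [0.002, -0.007, 0.41], "twist": 0},
  ],
)

```text
time_s: 2.9
position: [0.5046, 0.1639, 0.0348]
tcp_rot: [180.0, -0.0, 71.3]
ft_force: [-0.6, 0.7, 0.2]
finger_gap: 0.0929
grip_force: 0.0
```

>>> arm_command(
  force=12,
  steps=[
    {"hand": 1, "xyz": [0, 0, 0], "twist": 0},
    {"hand": 0.3, "xyz": [0, 0, 0], "twist": 0},
    {"hand": 0.3, "xyz": [0, 0, 0], "twist": 0},
    {"hand": 0.1, "xyz": [0, 0, 0], "twist": 0},
    {"hand": 0.1, "xyz": [0, 0, 0], "twist": 0},
  ],
)

```text
time_s: 3.4
position: [0.5061, 0.1641, 0.0375]
tcp_rot: [179.8, -0.1, 71.3]
ft_force: [2.6, 0.3, -0.9]
finger_gap: 0.0656
grip_force: 1.5
```

```bash
python3 -c "
from h import *
go(.507,.160,.033,71)"
```

```text
xyz [-0.0089, 0.0053, 0.0112] twist 0.0018
{'time_s': 3.4, 'position': [0.506, 0.164, 0.037], 'tcp_rot': [179.792, -0.089, 71.328], 'ft_force': [2.585, 0.279, -0.873], 'torque': [-0.078, -0.517, -0.018], 'finger_gap': 0.066, 'grip_force': 1.486}
```

>>> arm_command(
  force=20,
  steps=[
    {"hand": 0, "xyz": [0, 0, 0], "twist": 0},
    {"hand": 0, "xyz": [0, 0, 0], "twist": 0},
    {"hand": 0, "xyz": [0, 0, 0], "twist": 0},
    {"hand": 0, "xyz": [0, 0, 0], "twist": 0},
    {"hand": 0, "xyz": [0, 0, 0], "twist": 0},
  ],
)

```text
time_s: 3.9
position: [0.5063, 0.164, 0.0374]
tcp_rot: [179.8, -0.1, 71.3]
ft_force: [1.3, -0.6, 7.1]
finger_gap: 0.0641
grip_force: 20.1
```

```bash
python3 - <<'E'
from h import *
go(.507,.160,.033,71)
s=eyes.camera("side"); save(s,"sq.png",(180,170,260,250),7)
E
```

```text
xyz [-0.009, 0.0049, 0.0111] twist 0.0017
{'time_s': 3.9, 'position': [0.506, 0.164, 0.037], 'tcp_rot': [179.787, -0.093, 71.315], 'ft_force': [1.316, -0.645, 7.123], 'torque': [-0.161, -0.248, -0.074], 'finger_gap': 0.064, 'grip_force': 20.061}
```

View pics/sq.png

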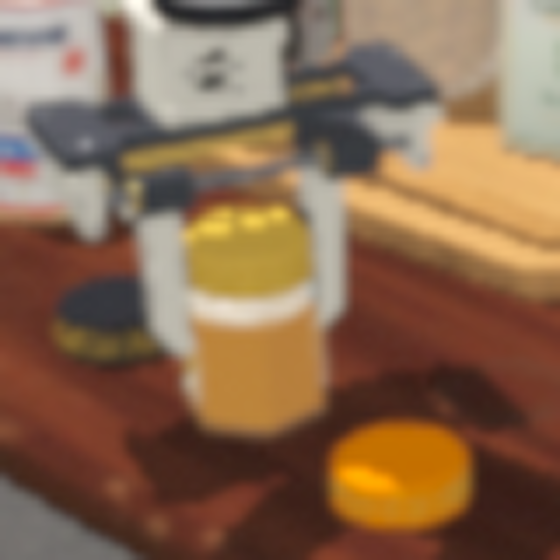

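The gold-lidded amber hexagonal jar is between the fingers (about 255,330 in the crop). The black and orange lids are clear of it. I'll squeeze a little harder to finish squaring the jar.

>>> arm_command(
  force=50,
  steps=[
    {"hand": 0, "xyz": [0, 0, 0], "twist": 0},
    {"hand": 0, "xyz": [0, 0, 0], "twist": 0},
    {"hand": 0, "xyz": [0, 0, 0], "twist": 0},
    {"hand": 0, "xyz": [0, 0, 0], "twist": 0},
    {"hand": 0, "xyz": [0, 0, 0], "twist": 0},
  ],
)

```text
time_s: 4.45
position: [0.5063, 0.164, 0.0374]
tcp_rot: [179.8, -0.1, 71.3]
ft_force: [1.3, 0.8, 5.6]
finger_gap: 0.0635
grip_force: 49.4
```

```bash
python3 - <<'E'
from h import *
go(.507,.160,.033,71)
E
```

```text
xyz [-0.009, 0.0048, 0.0111] twist 0.0018
{'time_s': 4.45, 'position': [0.506, 0.164, 0.037], 'tcp_rot': [179.787, -0.089, 71.319], 'ft_force': [1.347, 0.765, 5.572], 'torque': [-0.204, -0.263, -0.043], 'finger_gap': 0.064, 'grip_force': 49.4}
```

>>> arm_command(
  force=50,
  steps=[
    {"hand": 0.8, "xyz": [0, 0, 0], "twist": 0},
    {"hand": 0.8, "xyz": [0, 0, 0], "twist": 0},
    {"hand": 0.8, "xyz": [-0.006, 0, -0.03], "twist": 0},
    {"hand": 0.8, "xyz": [-0.006, 0, -0.066], "twist": 0},
    {"hand": 0.8, "xyz": [-0.006, 0, -0.066], "twist": 0},
  ],
)

```text
time_s: 4.95
position: [0.505, 0.1617, 0.0643]
tcp_rot: [179.8, -0.1, 71.3]
ft_force: [0.7, -0.8, -0.7]
finger_gap: 0.0837
grip_force: 0.0
```

>>> arm_command(
  force=45,
  steps=[
    {"hand": 0, "xyz": [0, 0, 0], "twist": 0},
    {"hand": 0, "xyz": [0, 0, 0], "twist": 0},
    {"hand": 0, "xyz": [0, 0, 0], "twist": 0},
    {"hand": 0, "xyz": [0, 0, 0], "twist": 0},
    {"hand": 0, "xyz": [0, 0, 0], "twist": 0},
  ],
)

```text
time_s: 5.45
position: [0.5042, 0.1614, 0.0621]
tcp_rot: [180.0, 0.0, 71.3]
ft_force: [1.5, -1.0, -1.0]
finger_gap: 0.0623
grip_force: 48.9
```

```bash
python3 - <<'E'
from h import *
go(.507,.160,.164,71)
E
```

```text
xyz [-0.0012, 0.0079, -0.2548] twist 0.0018
{'time_s': 5.45, 'position': [0.504, 0.161, 0.062], 'tcp_rot': [179.966, 0.005, 71.318], 'ft_force': [1.464, -1.049, -1.026], 'torque': [-0.312, -0.314, -0.006], 'finger_gap': 0.062, 'grip_force': 48.947}
```

>>> arm_command(
  steps=[
    {"hand": 0, "xyz": [0, 0, -0.03], "twist": 0},
    {"hand": 0, "xyz": [0, 0, -0.1], "twist": 0},
    {"hand": 0, "xyz": [0, 0, -0.18], "twist": 0},
    {"hand": 0, "xyz": [0, 0, -0.25], "twist": 0},
    {"hand": 0, "xyz": [0, 0, -0.25], "twist": 0},
  ],
)

```text
time_s: 5.95
position: [0.5056, 0.1622, 0.166]
tcp_rot: [179.7, -0.2, 71.3]
ft_force: [2.0, 0.3, -4.7]
finger_gap: 0.0628
grip_force: 47.5
```

```bash
python3 - <<'E'
from h import *
go(.514,-.04,.17,71)
E
```

```text
xyz [-0.4721, 0.1817, -0.0103] twist 0.0019
{'time_s': 5.95, 'position': [0.506, 0.162, 0.166], 'tcp_rot': [179.677, -0.169, 71.336], 'ft_force': [1.974, 0.3, -4.697], 'torque': [0.001, -0.015, -0.045], 'finger_gap': 0.063, 'grip_force': 47.492}
```

>>> arm_command(
  steps=[
    {"hand": 0, "xyz": [-0.09, 0.035, -0.01], "twist": 0},
    {"hand": 0, "xyz": [-0.19, 0.072, -0.01], "twist": 0},
    {"hand": 0, "xyz": [-0.29, 0.11, -0.01], "twist": 0},
    {"hand": 0, "xyz": [-0.39, 0.15, -0.01], "twist": 0},
    {"hand": 0, "xyz": [-0.472, 0.182, -0.01], "twist": 0},
  ],
)

```text
time_s: 6.45
position: [0.5106, -0.0421, 0.1643]
tcp_rot: [-179.8, 0.0, 71.3]
ft_force: [0.6, 1.0, -5.5]
finger_gap: 0.0625
grip_force: 46.7
```

>>> arm_command(
  steps=[
    {"hand": 0, "xyz": [0, 0, 0], "twist": 0},
    {"hand": 0, "xyz": [0, 0, 0], "twist": 0},
    {"hand": 0, "xyz": [0, 0, 0], "twist": 0},
    {"hand": 0, "xyz": [0, 0, 0], "twist": 0},
    {"hand": 0, "xyz": [0, 0, 0], "twist": 0},
  ],
)

```text
time_s: 6.95
position: [0.512, -0.0393, 0.166]
tcp_rot: [-180.0, -0.0, 71.4]
ft_force: [-0.3, 0.1, -4.5]
finger_gap: 0.0624
grip_force: 46.2
```

```bash
python3 - <<'E'
from h import *
go(.514,-.04,.17,71)
s=eyes.camera("side"); t=eyes.camera("top")
z=ctrl.observe()["position"]; u,v=map(int,proj(s,np.array([z[0],z[1],z[2]-.03]))); a,b=map(int,proj(t,z)); print(u,v,a,b)
c=lambda p,u,v,r=30:cv2.resize(p["color"][v-r:v+r,u-r:u+r,::-1],(400,400),interpolation=cv2.INTER_CUBIC)
cv2.imwrite("pics/held.png",np.hstack([c(s,u,v),c(t,a,b)]))
E
```

```text
xyz [-0.0, 0.0052, -0.0099] twist 0.0023
{'time_s': 6.95, 'position': [0.512, -0.039, 0.166], 'tcp_rot': [-179.965, -0.011, 71.42], 'ft_force': [-0.348, 0.086, -4.511], 'torque': [0.017, 0.049, 0.036], 'finger_gap': 0.062, 'grip_force': 46.23}
256 209 287 237
```

View pics/held.png

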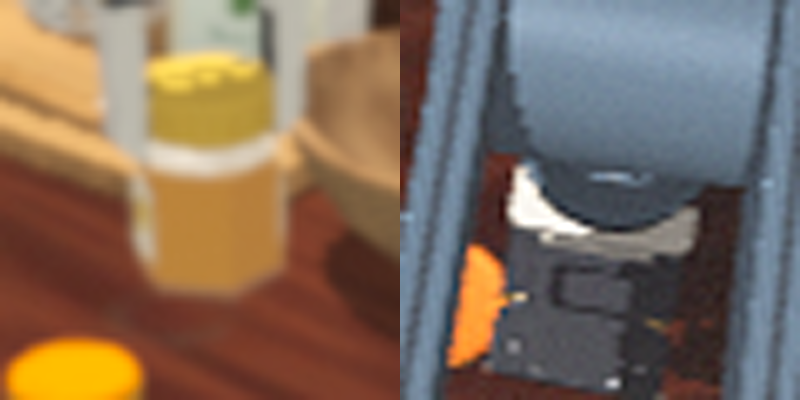

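The jar is held upright: lid at (210,100) in the left crop, bottom corners near (155,287), (245,292) and (285,270). The top view is blocked by the wrist. I'll fit the yaw from the side view.

```bash
python3 - <<'E'
from fit import *
s=eyes.camera("side"); T=ctrl.observe()["position"]
cs=(240,204,276,227)
i=s["color"].astype(int)
for v in (207,212,217,220,222,224): print(v,[tuple(i[v,u]) and i[v,u,1] for u in range(242,274)])
ms=mask(s,cs,lambda i:(i[...,1]>85))
z0=T[2]-.0622
for y in range(0,60,3):
    best=None
    def g(q): return -iou(ms,fill(s,cs,jarparts(q[0],q[1],np.radians(y),z0+q[2])[:1],ms.shape))+200*q[2]**2
    x0=np.array([T[0],T[1],0])
    for k in(1,-1):
        r=minimize(g,x0,method="Nelder-Mead",options=dict(initial_simplex=np.vstack([x0,x0+k*np.diag([.005,.005,.003])]),maxiter=300))
        if best is None or r.fun<best.fun:best=r
    print(y,round(-best.fun,4),np.round(best.x-[T[0],T[1],0],4))
E
```

```text
207 [np.int64(85), np.int64(87), np.int64(95), np.int64(124), np.int64(162), np.int64(178), np.int64(161), np.int64(138), np.int64(132), np.int64(132), np.int64(132), np.int64(133), np.int64(132), np.int64(132), np.int64(132), np.int64(133), np.int64(132), np.int64(132), np.int64(130), np.int64(128), np.int64(127), np.int64(127), np.int64(126), np.int64(127), np.int64(128), np.int64(134), np.int64(132), np.int64(113), np.int64(96), np.int64(80), np.int64(68), np.int64(67)]
212 [np.int64(59), np.int64(57), np.int64(59), np.int64(87), np.int64(137), np.int64(164), np.int64(157), np.int64(142), np.int64(134), np.int64(132), np.int64(132), np.int64(132), np.int64(132), np.int64(132), np.int64(132), np.int64(132), np.int64(132), np.int64(131), np.int64(129), np.int64(128), np.int64(126), np.int64(126), np.int64(127), np.int64(126), np.int64(129), np.int64(136), np.int64(132), np.int64(93), np.int64(66), np.int64(63), np.int64(62), np.int64(61)]
217 [np.int64(59), np.int64(60), np.int64(60), np.int64(67), np.int64(100), np.int64(141), np.int64(161), np.int64(150), np.int64(136), np.int64(1
[... 1732 characters left out ...]
012 -0.0017  0.002 ]
3 0.8718 [-0.0011 -0.0018  0.002 ]
6 0.8795 [-0.0015 -0.0022  0.0023]
9 0.8833 [-0.0015 -0.002   0.0024]
12 0.8842 [-0.0005 -0.0008  0.0011]
15 0.8824 [-0.0021 -0.0023  0.0024]
18 0.8793 [-0.002  -0.0023  0.0022]
21 0.8749 [ 0.0001 -0.0011  0.001 ]
24 0.8702 [-0.0011 -0.0027  0.0019]
27 0.8633 [-0.0008 -0.0028  0.002 ]
30 0.8554 [-0.0005 -0.0031  0.0016]
33 0.8459 [-0.0009 -0.0042  0.0024]
36 0.8351 [-0.0007 -0.0035  0.0021]
39 0.8222 [-0.0008 -0.0031  0.0022]
42 0.8084 [-0.0015 -0.0042  0.0029]
45 0.7938 [-0.0012 -0.003   0.0022]
48 0.7927 [-0.0018 -0.0041  0.0029]
51 0.8104 [-0.0005 -0.0024  0.0019]
54 0.8279 [-0.0011 -0.0027  0.0021]
57 0.844 [-0.0005 -0.0019  0.0018]
```

```bash
python3 - <<'E'
from fit import *
s=eyes.camera("side"); T=ctrl.observe()["position"]; z0=T[2]-.061
g=s["color"][...,1].astype(float)
def cross(row,u0,u1,th):
    for u in range(u0,u1):
        if (row[u]-th)*(row[u+1]-th)<=0: return u+(th-row[u])/(row[u+1]-row[u])
for v in (210,212,214): print(v,cross(g[v],242,250,110),cross(g[v],266,274,97), np.round(g[v,255:266]))
print([ (u,round(cross(g[:,u],216,228,95),2)) for u in range(249,268)])
for y in (3,6,9,12,15,18,21):
    u,v=proj(s,hexa(T[0]-.0012,T[1]-.0018,np.radians(y),.062,z0)); print(y,[(round(a,1),round(b,1)) for a,b in sorted(zip(u,v))])
    u,v=proj(s,hexa(T[0]-.0012,T[1]-.0018,np.radians(y),.062,z0+.03)); print('   mid',[(round(a,1),round(b,1)) for a,b in sorted(zip(u,v))])
E
```

```text
210 245.48837209302326 268.87179487179486 [131. 132. 132. 132. 132. 130. 128. 127. 126. 127. 127.]
212 245.50980392156862 268.9189189189189 [132. 132. 132. 132. 131. 130. 127. 127. 126. 126. 127.]
214 245.32142857142858 268.94444444444446 [132. 131. 132. 132. 132. 130. 128. 126. 127. 126. 127.]
[(249, np.float64(221.24)), (250, np.float64(221.87)), (251, np.float64(222.18)), (252, np.float64(222.28)), (253, np.float64(222.38)), (254, np.float64(222.5)), (255, np.float64(222.6)), (256, np.float64(222.71)), (257, np.float64(222.78)), (258, np.float64(222.84)), (259, np.float64(222.96)), (260, np.float64(223.0)), (261, np.float64(222.76)), (262, np.float64(222.32)), (263, np.float64(221.63)), (264, np.float64(221.1)), (265, np.float64(220.55)), (266, np.float64(220.04)), (267, np.float64(219.52))]
3 [(np.float64(246.1), np.float64(217.6)), (np.float64(249.2), np.float64(222.5)), (np.float64(254.0), np.float64(213.8)), (np.float64(260.6), np.float64(223.6)), (np.float64(265.0), np.float64(214.7)), (np.float64(268.5), np.float64(219.6))]
   mid [(np.float64(245.8), np.float64(208.9)), (np
[... 2446 characters left out ...]
210.2)), (np.float64(251.1), np.float64(205.8)), (np.float64(251.4), np.float64(214.5)), (np.float64(262.5), np.float64(205.5)), (np.float64(263.3), np.float64(214.2)), (np.float64(268.7), np.float64(209.6))]
21 [(np.float64(245.8), np.float64(219.2)), (np.float64(250.8), np.float64(214.5)), (np.float64(252.2), np.float64(223.4)), (np.float64(262.1), np.float64(213.9)), (np.float64(263.9), np.float64(222.8)), (np.float64(268.7), np.float64(218.0))]
   mid [(np.float64(245.5), np.float64(210.5)), (np.float64(250.6), np.float64(205.9)), (np.float64(252.0), np.float64(214.6)), (np.float64(262.0), np.float64(205.4)), (np.float64(263.8), np.float64(214.0)), (np.float64(268.6), np.float64(209.3))]
```

```bash
python3 - <<'E'
from fit import *
s=eyes.camera("side"); t=eyes.camera("top")
cs2=(276,240,326,290)
mb=mask(s,cs2,lambda i:(i.max(2)-i.min(2)<40)&(i.max(2)>25)|((i[...,0]>170)&(i[...,1]<90)))
cb=(322,216,362,256)
print(mb.sum())
cup=lambda q,y:[np.r_[circ(q[0],q[1],.0565,0),circ(q[0],q[1],.0565,.012)],np.r_[hexa(q[0],q[1],np.radians(y),.083,0.01),hexa(q[0],q[1],np.radians(y),.083,.048)]]
im=s["color"][240:290,276:326,::-1]; im=cv2.resize(im,None,fx=S,fy=S,interpolation=cv2.INTER_CUBIC)
for y in range(20,50,3):
    r=minimize(lambda q:-iou(mb,fill(s,cs2,cup(q,y),mb.shape)),[.512,-.228],method="Nelder-Mead",options=dict(initial_simplex=[[.512,-.228],[.517,-.228],[.512,-.223]]))
    print("brace",y,-round(r.fun,4),np.round(r.x,4))
q=r.x
def draw(im,p,c,X,col):
    u,v=proj(p,X); cv2.polylines(im,[np.int32(np.c_[(u-c[0]+.5)*S,(v-c[1]+.5)*S])],True,col,1)
for x,y,col in((q[0],q[1],(0,255,0)),(.5138,-.2282,(255,0,0))):
    draw(im,s,cs2,hexa(x,y,np.radians(34.6),.083,.048),col);draw(im,s,cs2,circ(x,y,.0565,.012),col)
it=cv2.resize(t["color"][216:256,322:362,::-1],None,fx=S,fy=S,interpolation=cv2.INTER_CUBIC)
draw(it,t,cb,hexa(.5138,-.2282,np.radians(34.6),.074,.048),(255,0,0));draw(it,t,cb,hexa(.5138,-.2282,np.radians(34.6),.065,.012),(255,0,0));draw(it,t,cb,circ(.5138,-.2282,.0565,.012),(0,255,0))
it=cv2.resize(it,(300,300)); cv2.imwrite("pics/br.png",np.hstack([im,it,]))
E
```

```text
41371
brace 20 0.8058 [ 0.5085 -0.2256]
brace 23 0.8063 [ 0.5086 -0.2257]
brace 26 0.8067 [ 0.5089 -0.226 ]
brace 29 0.8072 [ 0.5092 -0.2263]
brace 32 0.8061 [ 0.5093 -0.2264]
brace 35 0.8039 [ 0.5096 -0.2267]
brace 38 0.8002 [ 0.5089 -0.2271]
brace 41 0.7991 [ 0.5093 -0.2264]
brace 44 0.7995 [ 0.5093 -0.2263]
brace 47 0.801 [ 0.509  -0.2268]
```

View pics/br.png

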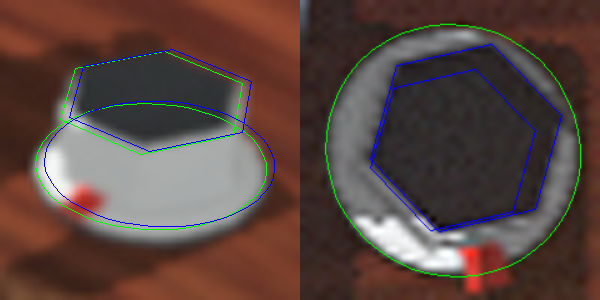

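```bash
python3 - <<'E'
from fit import *
s=eyes.camera("side"); t=eyes.camera("top")
for nm,p,c in(("side",s,(280,240,322,270)),("top",t,(322,216,362,256))):
    m=mask(p,c,lambda i:(i.max(2)<105)&(i[...,0]-i[...,2]<20))
    for af in (.070,.074,.078):
      best=[]
      for y in range(0,60,6):
        x0=np.array([.512,-.228,y])
        r=minimize(lambda q:-iou(m,fill(p,c,[hexa(q[0],q[1],np.radians(q[2]),af,.048)],m.shape)),x0,method="Nelder-Mead",options=dict(initial_simplex=np.vstack([x0,x0+np.diag([.005,.005,4])])))
        best.append((round(-r.fun,4),*np.round(r.x[:2],4),round(r.x[2]%60,1)))
      print(nm,af,[tuple(map(float,b)) for b in sorted(best)[::-1][:3]])
E
```

```text
side 0.07 [(0.859, 0.5121, -0.2258, 32.4), (0.8587, 0.5119, -0.2257, 30.6), (0.8577, 0.5124, -0.2263, 35.7)]
side 0.074 [(0.9227, 0.5116, -0.2244, 35.2), (0.9226, 0.5116, -0.2244, 35.3), (0.9224, 0.5118, -0.2243, 35.2)]
side 0.078 [(0.9155, 0.513, -0.2231, 34.2), (0.915, 0.5128, -0.2233, 34.1), (0.9147, 0.513, -0.2232, 34.2)]
top 0.07 [(0.7097, 0.5146, -0.2272, 50.3), (0.7094, 0.5121, -0.2286, 34.3), (0.7087, 0.5142, -0.2286, 37.7)]
top 0.074 [(0.7897, 0.515, -0.229, 41.1), (0.7897, 0.5149, -0.2311, 32.8), (0.7894, 0.5136, -0.2288, 38.5)]
top 0.078 [(0.8721, 0.5149, -0.229, 36.6), (0.8718, 0.5146, -0.2292, 35.4), (0.8713, 0.5148, -0.2289, 36.5)]
```

```bash
python3 - <<'E'
from h import *
go(.513,-.224,.166,42.4)
E
```

```text
xyz [-0.4342, 0.1485, 0.0008] twist 0.1607
{'time_s': 7.35, 'position': [0.512, -0.04, 0.166], 'tcp_rot': [179.996, -0.002, 71.33], 'ft_force': [-1.046, 0.3, -4.366], 'torque': [-0.097, 0.086, -0.035], 'finger_gap': 0.062, 'grip_force': 46.228}
```

>>> arm_command(
  steps=[
    {"hand": 0, "xyz": [-0.09, 0.03, 0], "twist": 0.032},
    {"hand": 0, "xyz": [-0.18, 0.06, 0], "twist": 0.064},
    {"hand": 0, "xyz": [-0.27, 0.09, 0], "twist": 0.096},
    {"hand": 0, "xyz": [-0.36, 0.12, 0], "twist": 0.13},
    {"hand": 0, "xyz": [-0.434, 0.149, 0], "twist": 0.161},
  ],
)

```text
time_s: 7.85
position: [0.5129, -0.2262, 0.1663]
tcp_rot: [180.0, 0.0, 42.1]
ft_force: [0.9, 0.4, -5.1]
finger_gap: 0.0627
grip_force: 46.5
```

>>> arm_command(
  steps=[
    {"hand": 0, "xyz": [0, 0, 0], "twist": 0},
    {"hand": 0, "xyz": [0, 0, 0], "twist": 0},
    {"hand": 0, "xyz": [0, 0, 0], "twist": 0},
    {"hand": 0, "xyz": [0, 0, 0], "twist": 0},
    {"hand": 0, "xyz": [0, 0, 0], "twist": 0},
  ],
)

```text
time_s: 8.35
position: [0.5132, -0.223, 0.1664]
tcp_rot: [-180.0, -0.0, 42.4]
ft_force: [-0.4, -0.1, -4.6]
finger_gap: 0.0627
grip_force: 46.6
```

```bash
python3 - <<'E'
from fit import *
go(.513,-.224,.116,42.4)
s=eyes.camera("side"); T=ctrl.observe()["position"]
u,v=map(int,proj(s,np.array([T[0],T[1],T[2]-.05]))); im=s["color"][v-40:v+40,u-40:u+40,::-1]
im=cv2.resize(im,(560,560),interpolation=cv2.INTER_CUBIC)
x,y=T[0]-.0015,T[1]-.0015
for X,c in((hexa(x,y,np.radians(35),.062,T[2]-.061),(255,0,0)),(hexa(.512,-.2245,np.radians(35),.074,.048),(0,255,0))):
    a,b=proj(s,X); cv2.polylines(im,[np.int32(np.c_[(a-u+40.5)*7,(b-v+40.5)*7])],True,c,1)
cv2.imwrite("pics/above.png",im)
E
```

```text
xyz [-0.0021, 0.0015, 0.1259] twist 0.0002
{'time_s': 8.35, 'position': [0.513, -0.223, 0.166], 'tcp_rot': [-179.993, -0.005, 42.439], 'ft_force': [-0.429, -0.145, -4.631], 'torque': [-0.014, 0.125, -0.037], 'finger_gap': 0.063, 'grip_force': 46.553}
```

View pics/above.png

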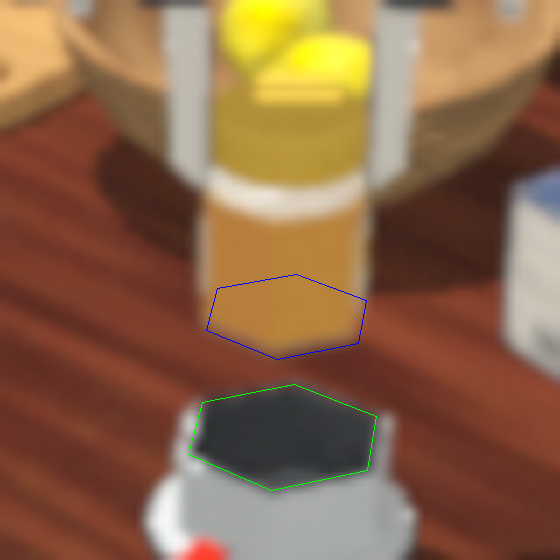

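The jar hangs straight above the well, and its bottom corner at (280,358) is aligned with the well's corner at (272,490). I'll lower it.

>>> arm_command(
  steps=[
    {"hand": 0, "xyz": [-0.002, 0.002, 0.05], "twist": 0},
    {"hand": 0, "xyz": [-0.002, 0.002, 0.1], "twist": 0},
    {"hand": 0, "xyz": [-0.002, 0.002, 0.13], "twist": 0},
    {"hand": 0, "xyz": [-0.002, 0.002, 0.15], "twist": 0},
    {"hand": 0, "xyz": [-0.002, 0.002, 0.16], "twist": 0},
  ],
)

```text
time_s: 8.9
position: [0.513, -0.225, 0.1017]
tcp_rot: [-180.0, 0.0, 42.4]
ft_force: [-0.8, -0.2, -5.5]
finger_gap: 0.0625
grip_force: 46.5
```

>>> arm_command(
  steps=[
    {"hand": 0, "xyz": [0, 0, 0.005], "twist": 0},
    {"hand": 0, "xyz": [0, 0, 0.01], "twist": 0},
    {"hand": 0, "xyz": [0, 0, 0.015], "twist": 0},
    {"hand": 0, "xyz": [0, 0, 0.02], "twist": 0},
    {"hand": 0, "xyz": [0, 0, 0.02], "twist": 0},
  ],
)

```text
time_s: 9.4
position: [0.513, -0.2252, 0.0942]
tcp_rot: [-180.0, 0.0, 42.3]
ft_force: [0.2, 0.3, -4.0]
finger_gap: 0.0622
grip_force: 46.5
```

```bash
python3 - <<'E'
from fit import *
go(.513,-.224,.074,42.4)
E
```

```text
xyz [0.0019, -0.0022, 0.0505] twist -0.0003
{'time_s': 9.4, 'position': [0.513, -0.225, 0.094], 'tcp_rot': [-179.994, 0.002, 42.34], 'ft_force': [0.161, 0.253, -3.996], 'torque': [-0.016, 0.113, 0.019], 'finger_gap': 0.062, 'grip_force': 46.457}
```

>>> arm_command(
  steps=[
    {"hand": 0, "xyz": [0, 0, 0.01], "twist": 0},
    {"hand": 0, "xyz": [0, 0, 0.02], "twist": 0},
    {"hand": 0, "xyz": [0, 0, 0.03], "twist": 0},
    {"hand": 0, "xyz": [0, 0, 0.04], "twist": 0},
    {"hand": 0, "xyz": [0, 0, 0.04], "twist": 0},
  ],
)

```text
time_s: 9.9
position: [0.5126, -0.2249, 0.0774]
tcp_rot: [-179.9, 0.0, 42.3]
ft_force: [-1.1, -0.2, -4.7]
finger_gap: 0.0627
grip_force: 46.5
```

>>> arm_command(
  steps=[
    {"hand": 0, "xyz": [0, 0, 0.003], "twist": 0},
    {"hand": 0, "xyz": [0, 0, 0.006], "twist": 0},
    {"hand": 0, "xyz": [0, 0, 0.009], "twist": 0},
    {"hand": 0, "xyz": [0, 0, 0.012], "twist": 0},
    {"hand": 0, "xyz": [0, 0, 0.012], "twist": 0},
  ],
)

```text
time_s: 10.4
position: [0.5132, -0.2255, 0.0741]
tcp_rot: [180.0, 0.0, 42.3]
ft_force: [-1.4, -0.8, 1.1]
finger_gap: 0.0626
grip_force: 47.2
```

```bash
python3 - <<'E'
from fit import *
go(.513,-.224,.074,42.4)
E
```

```text
xyz [0.0021, -0.003, 0.0001] twist -0.0003
{'time_s': 10.4, 'position': [0.513, -0.225, 0.074], 'tcp_rot': [179.962, 0.007, 42.343], 'ft_force': [-1.397, -0.805, 1.143], 'torque': [0.083, 0.466, -0.033], 'finger_gap': 0.063, 'grip_force': 47.161}
```

>>> arm_command(
  force=58,
  steps=[
    {"hand": 0, "xyz": [0, 0, 0.001], "twist": 0},
    {"hand": 0, "xyz": [0, 0, 0.001], "twist": 0},
    {"hand": 0, "xyz": [0, 0, 0.001], "twist": 0},
    {"hand": 0, "xyz": [0, 0, 0.001], "twist": 0},
    {"hand": 0, "xyz": [0, 0, 0.001], "twist": 0},
  ],
)

```text
time_s: 10.9
position: [0.5132, -0.2256, 0.074]
tcp_rot: [179.9, 0.0, 42.3]
ft_force: [-3.9, -0.0, 6.4]
finger_gap: 0.0623
grip_force: 60.6
```

>>> arm_command(
  steps=[
    {"hand": 0, "xyz": [0, 0, 0], "twist": -0.025},
    {"hand": 0, "xyz": [0, 0, 0], "twist": -0.05},
    {"hand": 0, "xyz": [0, 0, 0], "twist": -0.075},
    {"hand": 0, "xyz": [0, 0, 0], "twist": -0.1},
    {"hand": 0, "xyz": [0, 0, 0], "twist": -0.125},
  ],
)

```text
time_s: 11.4
position: [0.5136, -0.2244, 0.0741]
tcp_rot: [180.0, -0.1, 64.9]
ft_force: [-1.8, 5.1, 8.4]
finger_gap: 0.0626
grip_force: 65.4
```

```bash
python3 - <<'E'
from fit import *
go(.513,-.225,.074,92.4)
E
```

```text
xyz [-0.002, -0.0006, 0.0003] twist -0.1528
{'time_s': 11.4, 'position': [0.514, -0.224, 0.074], 'tcp_rot': [179.96, -0.112, 64.893], 'ft_force': [-1.827, 5.133, 8.399], 'torque': [0.961, 0.694, -0.956], 'finger_gap': 0.063, 'grip_force': 65.381}
```

>>> arm_command(
  steps=[
    {"hand": 0, "xyz": [0, 0, 0], "twist": -0.025},
    {"hand": 0, "xyz": [0, 0, -0.001], "twist": -0.05},
    {"hand": 0, "xyz": [0, 0, -0.002], "twist": -0.075},
    {"hand": 0, "xyz": [0, 0, -0.003], "twist": -0.1},
    {"hand": 0, "xyz": [0, 0, -0.004], "twist": -0.125},
  ],
)

```text
time_s: 11.9
position: [0.5125, -0.2238, 0.0749]
tcp_rot: [-179.9, -0.1, 87.5]
ft_force: [-3.6, 4.5, 5.2]
finger_gap: 0.0624
grip_force: 58.0
```

```bash
python3 - <<'E'
from fit import *
go(.513,-.225,.074,92.4)
E
```

```text
xyz [-0.003, 0.0014, 0.0022] twist -0.0273
{'time_s': 11.9, 'position': [0.513, -0.224, 0.075], 'tcp_rot': [-179.933, -0.128, 87.491], 'ft_force': [-3.582, 4.485, 5.245], 'torque': [0.575, 0.689, -0.35], 'finger_gap': 0.062, 'grip_force': 58.001}
```

>>> arm_command(
  steps=[
    {"hand": 0, "xyz": [0, 0, -0.002], "twist": -0.04},
    {"hand": 0, "xyz": [0, 0, -0.004], "twist": -0.08},
    {"hand": 0, "xyz": [0, 0, -0.005], "twist": -0.12},
    {"hand": 0, "xyz": [0, 0, -0.007], "twist": -0.16},
    {"hand": 0, "xyz": [0, 0, -0.008], "twist": -0.2},
  ],
)

```text
time_s: 12.4
position: [0.5113, -0.2242, 0.0771]
tcp_rot: [-179.9, -0.2, 123.6]
ft_force: [-5.7, 1.0, -0.4]
finger_gap: 0.0624
grip_force: 58.0
```

>>> arm_command(
  steps=[
    {"hand": 0, "xyz": [0, 0, -0.002], "twist": -0.04},
    {"hand": 0, "xyz": [0, 0, -0.004], "twist": -0.08},
    {"hand": 0, "xyz": [0, 0, -0.005], "twist": -0.12},
    {"hand": 0, "xyz": [0, 0, -0.007], "twist": -0.16},
    {"hand": 0, "xyz": [0, 0, -0.008], "twist": -0.2},
  ],
)

```text
time_s: 12.9
position: [0.5108, -0.2247, 0.0803]
tcp_rot: [-180.0, -0.3, 159.6]
ft_force: [-7.2, -0.3, -0.5]
finger_gap: 0.062
grip_force: 58.0
```

```bash
python3 - <<'E'
from fit import *
go(.513,-.225,.084,182)
E
```

```text
xyz [-0.0054, 0.0011, -0.0093] twist -0.1242
{'time_s': 12.9, 'position': [0.511, -0.225, 0.08], 'tcp_rot': [-179.983, -0.276, 159.645], 'ft_force': [-7.161, -0.299, -0.476], 'torque': [-0.174, 1.259, -0.068], 'finger_gap': 0.062, 'grip_force': 57.997}
```

>>> arm_command(
  steps=[
    {"hand": 0, "xyz": [0.002, 0, -0.002], "twist": -0.035},
    {"hand": 0, "xyz": [0.004, 0, -0.004], "twist": -0.07},
    {"hand": 0, "xyz": [0.004, 0, -0.005], "twist": -0.105},
    {"hand": 0, "xyz": [0.004, 0, -0.006], "twist": -0.14},
    {"hand": 0, "xyz": [0.004, 0, -0.006], "twist": -0.14},
  ],
)

```text
time_s: 13.4
position: [0.511, -0.2255, 0.0834]
tcp_rot: [-179.9, -0.1, -175.3]
ft_force: [-3.9, -2.8, -0.8]
finger_gap: 0.0628
grip_force: 58.0
```

```bash
python3 - <<'E'
from fit import *
go(.511,-.225,.110,185)
E
```

```text
xyz [-0.0, 0.0011, -0.0666] twist -0.0017
{'time_s': 13.4, 'position': [0.511, -0.225, 0.083], 'tcp_rot': [-179.932, -0.063, -175.303], 'ft_force': [-3.899, -2.8, -0.78], 'torque': [-0.569, 0.719, -0.052], 'finger_gap': 0.063, 'grip_force': 57.999}
```

Turned 142° (2.48 rad) in all. I'll lift slowly and watch the force.

>>> arm_command(
  steps=[
    {"hand": 0, "xyz": [0, 0, -0.004], "twist": 0},
    {"hand": 0, "xyz": [0, 0, -0.008], "twist": 0},
    {"hand": 0, "xyz": [0, 0, -0.012], "twist": 0},
    {"hand": 0, "xyz": [0, 0, -0.016], "twist": 0},
    {"hand": 0, "xyz": [0, 0, -0.016], "twist": 0},
  ],
)

```text
time_s: 13.9
position: [0.5128, -0.2246, 0.0906]
tcp_rot: [-180.0, 0.1, -175.5]
ft_force: [0.8, -0.7, -0.2]
finger_gap: 0.0622
grip_force: 58.0
```

```bash
python3 - <<'E'
from fit import *
go(.511,-.225,.110,185)
E
```

```text
xyz [0.0045, -0.0006, -0.0484] twist -0.0027
{'time_s': 13.9, 'position': [0.513, -0.225, 0.091], 'tcp_rot': [-179.966, 0.148, -175.479], 'ft_force': [0.788, -0.688, -0.177], 'torque': [0.04, -0.072, -0.03], 'finger_gap': 0.062, 'grip_force': 58.0}
```

>>> arm_command(
  steps=[
    {"hand": 0, "xyz": [0, 0, -0.01], "twist": 0},
    {"hand": 0, "xyz": [0, 0, -0.025], "twist": 0},
    {"hand": 0, "xyz": [0, 0, -0.04], "twist": 0},
    {"hand": 0, "xyz": [0, 0, -0.053], "twist": 0},
    {"hand": 0, "xyz": [0, 0, -0.053], "twist": 0},
  ],
)

```text
time_s: 14.4
position: [0.5123, -0.2251, 0.1123]
tcp_rot: [-179.9, 0.1, -175.5]
ft_force: [0.1, 0.5, 0.2]
finger_gap: 0.0623
grip_force: 58.0
```

>>> arm_command(
  steps=[
    {"hand": 0, "xyz": [0, 0, 0], "twist": 0},
    {"hand": 0, "xyz": [0, 0, 0], "twist": 0},
    {"hand": 0, "xyz": [0, 0, 0], "twist": 0},
    {"hand": 0, "xyz": [0, 0, 0], "twist": 0},
    {"hand": 0, "xyz": [0, 0, 0], "twist": 0},
  ],
)

```text
time_s: 14.9
position: [0.5115, -0.2246, 0.1109]
tcp_rot: [180.0, -0.0, -175.5]
ft_force: [0.2, 0.4, -0.1]
finger_gap: 0.0621
grip_force: 58.0
```

```bash
python3 - <<'E'
from fit import *
go(.511,-.225,.112,185)
s=eyes.camera("side"); save(s,"end.png",(260,200,340,280),7)
E
```

```text
xyz [0.0013, -0.0009, -0.0028] twist -0.0026
{'time_s': 14.9, 'position': [0.512, -0.225, 0.111], 'tcp_rot': [179.985, -0.017, -175.46], 'ft_force': [0.224, 0.433, -0.144], 'torque': [0.041, -0.007, -0.005], 'finger_gap': 0.062, 'grip_force': 58.0}
```

View pics/end.png

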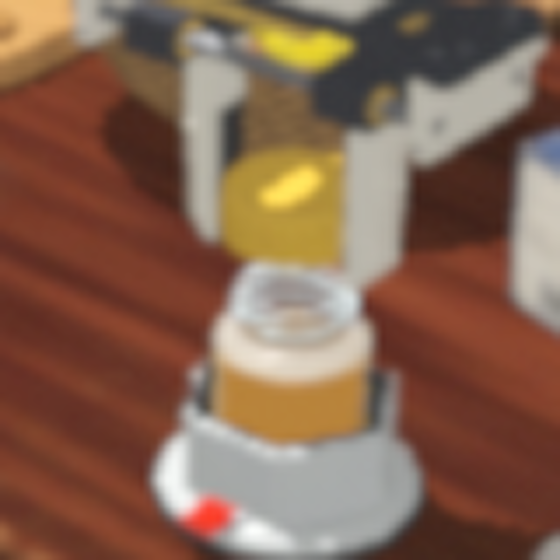

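The open jar sits in the brace with its rim at (297,300). The gold lid is held level just above it at (285,210).

```bash
python3 -c "
from h import *
print(close_job())"
```

```text
the job is handed in; nothing more can be done
None
```

The job is handed in: the jar sits in the brace, and the unscrewed gold lid is held level about 2 cm above its mouth. I didn't touch anything else; the hand-in call gave no verdict.

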